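Stand the screwdriver in its covered socket

TASK

Flip the orange dust cover of the grey tool socket right back so that it stays open on its own. Then take the red-handled screwdriver from its sloping rest and stand it upright, blade down, in the hole you have uncovered (it lies somewhere along the middle of the slide under the cover: look or feel for it), lowering it without dropping it until its tip stands on the bottom, and let go. Leave the jar, the specimen and the bottle where they are.

Things in the scene. Friction and masses are not known exactly. Their poses are not given: they have to be found in the camera images.
- socket: Grey frame, 66 x 66 mm (x, y), on a dark steel foot 100 x 104 x 8 mm, with the orange cover hinged on its rear; fixed. Origin: centre of the underside, on the worktop; z up. Its -x side is the front (away from the hinge), which faces the robot within 0.35 rad. Round the work: a tall machine to the left (y above 0.13, x above 0.45) and a screen behind (x above 0.68).
- socket_top (a point): Middle of the socket's top face, 60 mm above the worktop. An aluminium cross-slide lies there under the cover, clamped at an unknown place: its round hole is on the socket's y axis, anywhere from 12 mm left to 12 mm right of this point (not tracked: feel or look for it). The hole is vertical, 9 mm wide with a 1.5 mm chamfer, 50 mm deep (bottom 10 mm above the worktop). The top is flat about it.
- cover (a joint): Orange cover: 0 = shut over the hole, 1.95 rad = fully back on its stop. Gravity only, turns easily, 80 g: it falls shut below about 1.35 and falls fully back beyond about 1.45. Its hinge runs along the socket's y axis, 34 mm behind the top's middle (socket +x), 64 mm above the worktop; the front edge swings up and over to the rear.
- screwdriver_handle (a point): Centre of the red handle (86 mm long, 20 mm thick, round) of the loose screwdriver, 172 mm long, 50 to 85 g. Blade: a steel rod 86 mm long, 5 mm thick, in line with the handle. Axis y runs from tip to handle end; the tip is 129 mm from here along -y. At the start it leans at 45 degrees in the rest, handle up, tip towards the robot.
- screwdriver_tip (a point): Tip of the screwdriver's blade, on its axis (axes as for the handle).
- rest: Fixed sloping rest: base 160 x 60 x 8 mm, origin under its centre. The screwdriver lies over its x axis, rising to +x (away from the robot within 0.35 rad). Tip in a black pocket, 24 mm high, at the -x end; the handle's last 20 mm in a black fork, 32 mm wide, on a 10 mm post at x = 66 mm. Between them it hangs free with 20 mm of room and more; lift it straight up out.
- sample_jar: Bystander: clear jar with yellow lid, 38 mm diameter, 48 mm high; origin centre of underside.
- specimen: Bystander: green round mounted specimen, 30 mm diameter, 19 mm high; origin centre of underside.
- lens_bottle: Bystander: white bottle with blue cap, 36 mm diameter, 98 mm high; origin centre of underside.
- cover_tab (a point): Grip point on the cover's upright tab: 30 mm above the hinge axis (94 mm above the worktop) and 60 mm in front of it when shut; moves with the cover. The tab is 24 mm wide (along socket y, the width to pinch), 8 mm thick, stands on the cover plate and ends 12 mm above this point; pinched across its width it can turn between the fingers. Plate: 64 x 46 x 5 mm, 4 to 68 mm in front of the axis.

How it is judged:
On the way, in this order (a step that is already met when the one before it is completed fails the run):
1. the cover is swung back past its balance point and stays open with nothing touching it (value of joint cover above 1.75 rad and contact force between anything else and cover below 0.1 N), for 0.2 s.
2. the screwdriver's tip is in the hole (horizontal distance between screwdriver_tip and socket_top below 0.0165 m and z of screwdriver_tip in the frame of socket below 0.05 m), for 0.1 s.
At the end, for the whole second after the job is handed in: The screwdriver stands released and at rest in the hole, handle up, its axis within 0.15 rad of vertical, its tip within 16.5 mm of the middle of the socket's top seen from above (so in the hole) and within 6 mm of the hole's bottom, and the cover is still open (beyond 1.75 rad) (z of screwdriver_tip in the frame of socket below 0.016 m and horizontal distance between screwdriver_tip and socket_top below 0.0165 m and angle between screwdriver_handle's own y axis and vertical below 0.15 rad and linear speed of screwdriver below 0.02 m/s and value of joint cover above 1.75 rad); the robot touches nothing.
It fails at once if the jar is moved by more than 25 mm (distance of sample_jar from where it was at the start of the episode above 0.025 m).
It fails at once if the specimen is moved by more than 25 mm (distance of specimen from where it was at the start of the episode above 0.025 m).
It fails at once if the bottle is moved by more than 25 mm (distance of lens_bottle from where it was at the start of the episode above 0.025 m).
It fails at once if the screwdriver is dropped into the hole (faster than 0.5 m/s there) (horizontal distance between screwdriver_tip and socket_top below 0.0165 m and z of screwdriver_tip in the frame of socket below 0.06 m and linear speed of screwdriver above 0.5 m/s).
It also fails if it takes over 72 s, if anything falls off the work surface, if the arm or the gripper's body presses on something with over 40 N, if the wrist force passes 120 N, or if a joint passes its speed limit or range.

ROBOT

A 6-joint arm with a two-finger parallel gripper is mounted at the origin on a cart in front of the work surface, level with it; the furniture and walls round the work are solid. World frame = base frame: x ahead of the robot, y to its left, z up, the work surface at z = 0. Lengths are in m, angles in rad, forces in N, time in s.
With the tool pointing down it reaches from about 0.375 to 0.9 m from the base axis. Payload 3.1 kg.
Tool frame: the origin (TCP) lies midway between the tips of the shut fingers; the grasp point (between the pads) lies 19 mm behind it; z points along the fingers, y is the line along which they close (so a half turn about z gives the same grasp; the last joint's range is limited). The gripper opens to 87 mm and grips with 3 to 60 N. Pads are 19 mm wide; open, the fingers measure 117 mm over their backs; the gripper's body (75 mm by 190 mm) begins 51 mm behind the grasp point.
Start: joints at [1.042, 0.527, 1.433, -0, 1.181, -0.178], TCP at [0.215, 0.587, 0.223] pointing down, gripper open.
Joint ranges: [-3.08, 3.08], [-0.75, 2.2], [0.22, 2.44], [-1.43, 4.57], [0, 2.65], [-2.85, 2.85]. Speed limits (rad/s): [2.79, 2.79, 3.14, 3.14, 3.14, 3.14].

INTERFACE

Orientations are given as a unit quaternion [x, y, z, w].
In Python, from rig import status, imaging, order gives the robot as it stands.
- The arm moves only by the tool arm_command, never from a script. Its argument "deltas" is one flat list of numbers, 5 for each row, row after row: the opening, from -1 (shut) to 1 (fully open), so that 0 is half open, then the shift along the tool's x, y, z in m, then the turn about the tool's z in rad. In form: [gripper, tx, ty, tz, roll, gripper, tx, ty, tz, roll, ...]. A call has 1 to 12 rows; each row shifts and turns the commanded pose from where the row before left it, along the tool's axes as they then stand; what a row does not reach is not made up. A row lasts 1/8 s, in which the tool goes at most 62.5 mm and 10.7 degrees, less where a joint would pass 70% of its speed; a pose out of reach is approached as far as the arm can. A call with a gripper value outside its range is refused whole. The fingers move at their own pace and stop on an object; "newtons" is the grip in N (left out, the last holds). Time passes only in rows, so rows that do not move let the fingers close. It gives the time, the measured TCP pose, the force, the opening and the grip force at its end, in the units of the state.
- status.get_obs(): the state, without advancing time (a new reading comes with each control period).
- imaging.camera(name): name is "side" or "top"; returns (picture, depth): 420x560x3 uint8, red, green, blue; 420x560 float32, m along the optical axis (not along the pixel's ray), 0 where there is no reading.
- imaging.camera_params(name): a dict with "intrinsics" (3x3 intrinsics, pixels), "camera_from_world" (4x4, takes a point from world to camera coordinates). Camera axes: x right, y up, looking along -z (the intrinsics and any distortion apply to the point x, -y, -z); pixel columns grow to the right and rows downward; lengths in m; the calibration is good to about 2 mm. A picture is of the moment at which its call begins. camera_params takes no time and is no camera call.
- order.hand_in(): hands the job in; it is judged then, once.
The state is a dict: "time": time; "q": joint angles; "joint_velocities": joint speeds; "joint_torque": joint torques, N m; "position": TCP position; "tool_rot": TCP orientation; "ft_force": force on the tool from outside, world axes, zero at the start; "moment": the same for the moment, N m; "grip_width": finger opening in m; "grip_force": force on a finger pad.
Only numpy, scipy, OpenCV 4.12 (cv2) and the standard library are available. Lean on these libraries where they do the work, as an engineer would, in place of code of your own. Each camera call takes 0.05 s, during which the arm holds its last target. There are 200 camera calls.

## Working session

There is one attempt and no reset: what is moved stays moved. The work goes in short steps, Python scripts to look and compute and a tool call to move; the robot and the scene stay as the last step left them, time stands still between calls to the robot, and variables do not carry over. Pictures are saved under pics/ and viewed, at most 10 in all, crops included, and the job is handed in when it is done.

Besides the shell and the picture viewer there is one more tool, called after "Request:" by a JSON object that holds its "op" and its "data". arm_command: Moves the arm, as the interface text tells. Its arguments: {"type":"object","properties":{"deltas":{"type":"array"},"newtons":{"type":"number"}},"required":["deltas"]}

```bash
ls; mkdir -p pics; cat > h.py <<'E'
import numpy as np, cv2
from rig import status, imaging, order
def snap(n,f):
    p,d=imaging.camera(n); cv2.imwrite(f'pics/{f}.png',p[:,:,::-1]); np.savez(f'pics/{f}.npz',p=p,d=d); return p,d
def cloud(n,d):
    c=imaging.camera_params(n); K=np.array(c['intrinsics']); T=np.linalg.inv(np.array(c['camera_from_world']))
    v,u=np.mgrid[:d.shape[0],:d.shape[1]]
    X=np.stack([(u-K[0,2])/K[0,0]*d,-(v-K[1,2])/K[1,1]*d,-d,np.ones_like(d)],-1)
    W=(X@T.T)[...,:3]; W[d==0]=np.nan; return W
E
python3 - <<'E'
from h import *
print({k:np.round(v,4) for k,v in status.get_obs().items()})
for n in('side','top'):
    c=imaging.camera_params(n); print(c); snap(n,n+'0')
a=cv2.imread('pics/side0.png');b=cv2.imread('pics/top0.png')
E
```

```text
pics
{'time': np.float64(0.0), 'q': array([ 1.0415,  0.5285,  1.4339,  0.    ,  1.1814, -0.1785]), 'joint_velocities': array([-0.0016, -0.0001,  0.0021,  0.0027, -0.0003, -0.    ]), 'joint_torque': array([ 9.00000e-04, -4.40039e+01, -1.76595e+01,  6.34000e-02,
        5.82000e-02, -2.00000e-04]), 'position': array([0.2144, 0.5863, 0.2216]), 'tool_rot': array([ 1.745e-01,  9.847e-01, -1.000e-03, -4.000e-04]), 'ft_force': array([-0.0617,  0.3696,  0.5514]), 'moment': array([ 0.001 , -0.0239, -0.039 ]), 'grip_force': np.float64(0.0), 'grip_width': np.float64(0.0866)}
{'intrinsics': array([[387.8755946 ,   0.        , 274.93406133],
       [  0.        , 387.8755946 , 201.94539032],
       [  0.        ,   0.        ,   1.        ]]), 'camera_from_world': array([[-0.86476728, -0.50167656, -0.02231995,  0.41620242],
       [ 0.28663209, -0.52960256,  0.79835028, -0.34294775],
       [-0.41233433,  0.68398959,  0.60177956, -0.55622898],
       [ 0.        ,  0.        ,  0.        ,  1.        ]])}
{'intrinsics': array([[460.74483836,   0.        , 275.53489662],
       [  0.        , 460.74483836, 209.84103407],
       [  0.        ,   0.        ,   1.        ]]), 'camera_from_world': array([[ 2.73306861e-02, -9.99609408e-01,  5.83661006e-03,
        -1.78997785e-01],
       [ 9.82110962e-01,  2.79395658e-02,  1.86218793e-01,
        -5.71118633e-01],
       [-1.86309130e-01,  6.42711353e-04,  9.82490964e-01,
        -8.39236351e-01],
       [ 0.00000000e+00,  0.00000000e+00,  0.00000000e+00,
         1.00000000e+00]])}
```

View pics/side0.png

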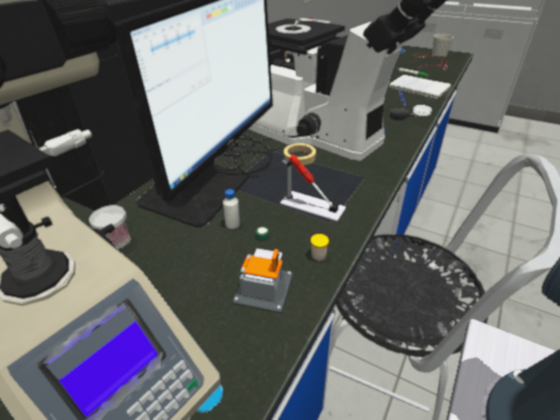

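View pics/top0.png

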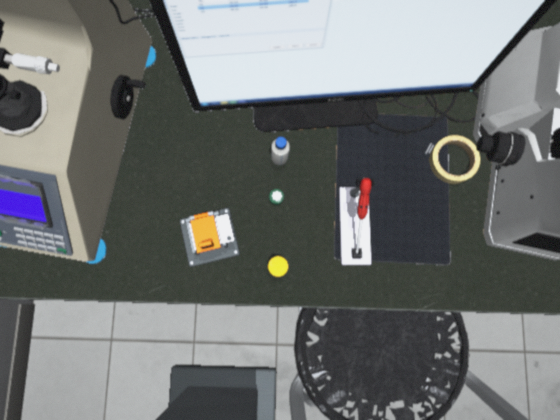

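The top view shows the socket near (208,237), the jar at (278,266), the specimen at (277,197), the bottle at (281,150), and the red driver on its white rest around (360,200). Next I'll measure these.

```bash
python3 - <<'E'
from h import *
for n in('top','side'):
    z=np.load(f'pics/{n}0.npz');p,d=z['p'],z['d'];W=cloud(n,d)
    h=cv2.cvtColor(p,cv2.COLOR_RGB2HSV)
    H,S,V=h[...,0],h[...,1],h[...,2]
    inb=(W[...,0]>.3)&(W[...,0]<.75)&(W[...,1]>-.45)&(W[...,1]<.2)&(W[...,2]<.25)
    for nm,m in dict(orange=(H>8)&(H<20)&(S>180)&(V>150),red=((H<5)|(H>175))&(S>180)&(V>110),yellow=(H>24)&(H<33)&(S>180)&(V>150),blue=(H>100)&(H<125)&(S>120)&(V>60),green=(H>60)&(H<95)&(S>120)&(V>60)).items():
        q=W[m&inb]
        if len(q)<6: print(n,nm,len(q));continue
        print(n,nm,len(q),q.mean(0).round(4),q.min(0).round(4),q.max(0).round(4))
        if nm in('red',):
            c=q.mean(0);u,s,vt=np.linalg.svd(q-c);print(' axis',vt[0].round(3), 'ext',((q-c)@vt[0]).min(),((q-c)@vt[0]).max())
    # table-level box fits
    for nm,box,zr in (('rest',(.35,.65,-.30,-.12),(.004,.014)),('foot',(.35,.6,0.02,.25),(.004,.013)),('sockettop',(.35,.6,0.02,.25),(.05,.08))):
        m=(W[...,0]>box[0])&(W[...,0]<box[1])&(W[...,1]>box[2])&(W[...,1]<box[3])&(W[...,2]>zr[0])&(W[...,2]<zr[1])
        q=W[m]; 
        if len(q)>10: print(n,nm,len(q),q[:,2].mean(),cv2.minAreaRect(q[:,:2].astype(np.float32)))
    q=W[300,200] if n=='side' else W[230,300]; print('table',q)
def up(n,s,box,f):
    a=cv2.imread(f'pics/{n}0.png')[box[1]:box[3],box[0]:box[2]];return cv2.resize(a,s,interpolation=cv2.INTER_CUBIC)
a=np.hstack([up('top',(400,400),(175,200,245,270),''),up('top',(400,400),(315,170,405,270),'')])
cv2.imwrite('pics/crop0.png',a)
E
```

```text
top orange 184 [ 0.5219 -0.0312  0.0764] [ 0.4929 -0.0492  0.0624] [ 0.5655 -0.0096  0.1068]
top red 233 [ 0.5971 -0.3227  0.1202] [ 0.5612 -0.3321  0.0836] [ 0.6212 -0.3143  0.1402]
 axis [-0.73  -0.013 -0.683] ext -0.029054079175799795 0.05111341122406514
top yellow 221 [ 0.4686 -0.1714  0.0473] [ 0.4511 -0.1862  0.0426] [ 0.4871 -0.1515  0.0511]
top blue 207 [ 0.6897 -0.0982  0.1157] [ 0.4693 -0.1827 -0.0037] [0.75   0.1961 0.1835]
top green 0
top rest 317 0.006503811630546642 ((0.5295255780220032, -0.22253970801830292), (0.2308965027332306, 0.16699166595935822), 4.018138408660889)
top foot 258 0.007607973278429105 ((0.5170497298240662, 0.10551661252975464), (0.15697258710861206, 0.16765210032463074), 67.2698745727539)
top sockettop 733 0.06684026148167346 ((0.5227822661399841, 0.18522770702838898), (0.05997171998023987, 0.14966778457164764), 53.81305694580078)
table [ 5.45633323e-01 -2.14114200e-01  3.87652600e-04]
side orange 581 [ 0.5241 -0.0265  0.0696] [ 0.4888 -0.1399  0.0009] [ 5.639e-01 -3.000e-04  1.083e-01]
side red 181 [ 0.5886 -0.3186  0.1106] [ 0.56   -0.3303  0.0812] [ 0.6179 -0.311   0.1394]
 axis [-0.707 -0.024 -0.707] ext -0.039246957780206426 0.040098770530422385
side yellow 188 [ 0.4678 -0.1705  0.0461] [ 0.4497 -0.2403 -0.0017] [ 0.4885 -0.1496  0.051 ]
side blue 2161 [ 0.45   -0.0734 -0.324 ] [ 0.4239 -0.1849 -0.6788] [0.75   0.0897 0.189 ]
side green 30 [ 0.6026 -0.1536  0.0118] [ 0.5978 -0.1613  0.0051] [ 0.6133 -0.1479  0.0179]
side rest 319 0.0073831662282560035 ((0.5500889420509338, -0.2104252278804779), (0.19492579996585846, 0.17894576489925385), 0.4008233845233917)
side foot 387 0.00889621213012247 ((0.4766902029514313, 0.1008610874414444), (0.13885241746902466, 0.21903720498085022), 28.270389556884766)
side sockettop 710 0.06726426152689718 ((0.4782288670539856, 0.21717411279678345), (0.06643541157245636, 0.02029838040471077), 84.8687973022461)
table [0.61947204 0.05843853 0.00194134]
```

View pics/crop0.png

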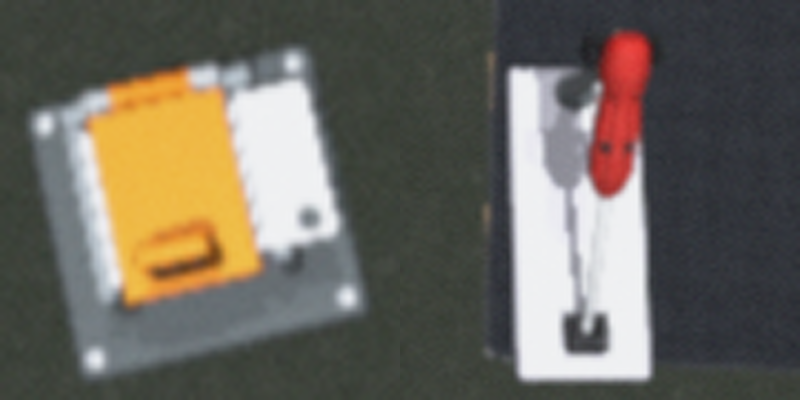

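Crop: foot screws sit at (44,123), (295,62), (95,360), (347,297) in the left half. The slide sticks out to the right, and the hinge is on the upper side. In the right half, the rest's corners are about (508,68), (642,68), (518,380), (650,378), with the pocket at (587,333). I'll intersect the rays with known heights.

```bash
cat >> h.py <<'E'
def ray(n,u,v,z):
    c=imaging.camera_params(n);K=np.array(c['intrinsics']);T=np.linalg.inv(np.array(c['camera_from_world']))
    d=T[:3,:3]@np.array([(u-K[0,2])/K[0,0],-(v-K[1,2])/K[1,1],-1]);o=T[:3,3];return o+d*(z-o[2])/d[2]
def proj(n,X):
    c=imaging.camera_params(n);K=np.array(c['intrinsics']);T=np.array(c['camera_from_world'])
    p=np.atleast_2d(X)@T[:3,:3].T+T[:3,3];return np.stack([K[0,2]+K[0,0]*p[:,0]/-p[:,2],K[1,2]-K[1,1]*p[:,1]/-p[:,2]],-1)
E
python3 - <<'E'
from h import *
L=lambda x,y:(175+(x+.5)/5.714-.5,200+(y+.5)/5.714-.5)
R=lambda x,y:(315+(x-400+.5)/4.444-.5,170+(y+.5)/4-.5)
P=np.array([ray('top',*L(*p),.008) for p in((44,123),(295,62),(95,360),(347,297))])
print(P.round(4).tolist(),'c',P.mean(0));
for a,b in((0,1),(2,3),(2,0),(3,1)): print(np.linalg.norm(P[b]-P[a]),(P[b]-P[a]).round(4))
# plate corners: rear-left, rear-right, front-left, front-right
Q=np.array([ray('top',*L(*p),.069) for p in((90,117),(222,88),(124,305),(262,272))]);print('plate',Q.round(4).tolist(),Q.mean(0))
print('tab',ray('top',*L(178,240),.106))
S=np.array([ray('top',*R(*p),.008) for p in((508,68),(642,68),(518,380),(650,378))]);print('rest',S.round(4).tolist(),S.mean(0))
print('pocket',ray('top',*R(587,333),.024))
for n in('top','side'):
    z=np.load(f'pics/{n}0.npz');W=cloud(n,z['d']);h=cv2.cvtColor(z['p'],cv2.COLOR_RGB2HSV)
    m=(h[...,0]>8)&(h[...,0]<20)&(h[...,1]>150)&(h[...,2]>120)&(np.abs(W[...,0]-.52)<.06)&(np.abs(W[...,1]+.03)<.05)
    t=W[m&(W[...,2]>.085)];pl=W[m&(W[...,2]>.064)&(W[...,2]<.075)]
    print(n,'tab',len(t),t.mean(0),t.min(0),t.max(0));print(' plate',len(pl),pl.mean(0),cv2.minAreaRect(pl[:,:2].astype(np.float32)))
    m=((h[...,0]<6)|(h[...,0]>174))&(h[...,1]>150)&(h[...,2]>80)&(W[...,1]<-.25)&(W[...,1]>-.4)&(W[...,0]>.4)&(W[...,0]<.7)
    q=W[m];
    from scipy.optimize import least_squares
    def f(x):
        c=np.array([x[0],x[1],x[2]]);a=np.array([np.cos(x[3])*.7071,np.sin(x[3])*.7071,.7071]);r=q-c;t=r@a
        return np.linalg.norm(r-np.outer(t,a),axis=1)-.01
    s=least_squares(f,[.585,-.32,.108,0],loss='soft_l1',f_scale=.002)
    a=np.array([np.cos(s.x[3])*.7071,np.sin(s.x[3])*.7071,.7071]);tt=(q-s.x[:3])@a
    c=s.x[:3]+a*(np.percentile(tt,1)+np.percentile(tt,99))/2
    print(n,'handle',c,'yaw',s.x[3],np.percentile(tt,[1,99]),s.cost,'tip',c-.129*a)
E
```

```text
[[0.556, 0.0255, 0.008], [0.5805, -0.0625, 0.008], [0.4728, 0.0022, 0.008], [0.4972, -0.0847, 0.008]] c [ 0.52662491 -0.02988794  0.008     ]
0.09136625029116938 [ 0.0246 -0.088   0.    ]
0.09034464988601697 [ 0.0245 -0.087   0.    ]
0.08641287792047612 [0.0832 0.0232 0.    ]
0.08624042568850525 [0.0833 0.0222 0.    ]
plate [[0.5488, -0.002, 0.069], [0.5598, -0.0453, 0.069], [0.4868, -0.017, 0.069], [0.4988, -0.0616, 0.069]] [ 0.52353149 -0.03149057  0.069     ]
tab [ 0.5043623  -0.03901606  0.106     ]
rest [[0.6371, -0.2924, 0.008], [0.6389, -0.3546, 0.008], [0.477, -0.2971, 0.008], [0.4797, -0.3565, 0.008]] [ 0.55815675 -0.32516571  0.008     ]
pocket [ 0.49978304 -0.32543554  0.024     ]
top tab 59 [ 0.50152855 -0.03783283  0.10202909] [ 0.49517154 -0.04849013  0.09001262] [ 0.50798318 -0.02499069  0.10677892]
 plate 158 [ 0.52991702 -0.02949521  0.06632564] ((0.5287667512893677, -0.029557552188634872), (0.07151221483945847, 0.04295312613248825), 15.120064735412598)
top handle [ 0.59574417 -0.32356161  0.10669966] yaw -0.010774761738572442 [-0.31012084 -0.23254752] 0.00034648373785417584 tip [ 0.50453357 -0.3225788   0.01548376]
side tab 69 [ 0.49913223 -0.03226569  0.10061629] [ 0.49553545 -0.04728514  0.08529249] [ 0.50721416 -0.02370912  0.10830434]
 plate 547 [ 0.52674508 -0.02538564  0.06732477] ((0.5278834104537964, -0.027954038232564926), (0.07187342643737793, 0.047920480370521545), 15.617170333862305)
side handle [ 0.59271502 -0.32411824  0.10451052] yaw 0.05255737331754119 [-0.4565773  -0.37577836] 0.000245290014939547 tip [ 0.50162508 -0.3289101   0.01329462]
```

Request:
{"op": "arm_command", "data": {"deltas": [1, -0.0314, -0.0405, 0, 0, 1, -0.0314, -0.0405, 0, 0, 1, -0.0314, -0.0405, 0, 0, 1, -0.0314, -0.0405, 0, 0, 1, -0.0314, -0.0405, 0, 0, 1, -0.0314, -0.0405, 0, 0, 1, -0.0314, -0.0405, 0, 0, 1, -0.0314, -0.0405, 0, 0, 1, -0.0314, -0.0405, 0, 0, 1, -0.0314, -0.0405, 0, 0, 1, -0.0314, -0.0405, 0, 0, 1, -0.0314, -0.0405, 0, 0]}}

```text
time: 1.6
position: [0.4017, -0.0006, 0.2225]
tool_rot: [0.175, 0.985, 0.0, -0.0]
ft_force: [0.8, 0.9, 0.2]
grip_width: 0.0868
grip_force: 0.0
```

Request:
{"op": "arm_command", "data": {"deltas": [0.2, 0, 0, 0, -0.155, 0.2, 0, 0, 0, -0.155, 0.2, 0, 0, 0, -0.155, 0.2, 0, 0, 0, -0.156, 0.2, -0.0289, -0.0205, 0.03, 0, 0.2, -0.0289, -0.0205, 0.03, 0, 0.2, -0.0289, -0.0206, 0.03, 0, 0.2, 0, 0, 0, 0]}}

```text
time: 2.6
position: [0.5026, -0.036, 0.1301]
tool_rot: [-0.134, 0.991, 0.001, -0.001]
ft_force: [0.4, 0.1, -0.3]
grip_width: 0.0521
grip_force: 0.0
```

```bash
python3 - <<'E'
from h import *
s=status.get_obs();print(s['q'].round(3),s['position'].round(4),s['tool_rot'].round(4))
# tab is seen between fingers?
p,d=snap('top','top1');a=cv2.resize(p[150:300,130:330,::-1],(800,600),interpolation=cv2.INTER_CUBIC);cv2.imwrite('pics/c1.png',a)
E
```

```text
[-0.293  0.509  1.82  -0.     0.815 -2.134] [ 0.5026 -0.036   0.1301] [-1.343e-01  9.909e-01  5.000e-04 -1.300e-03]
```

View pics/c1.png

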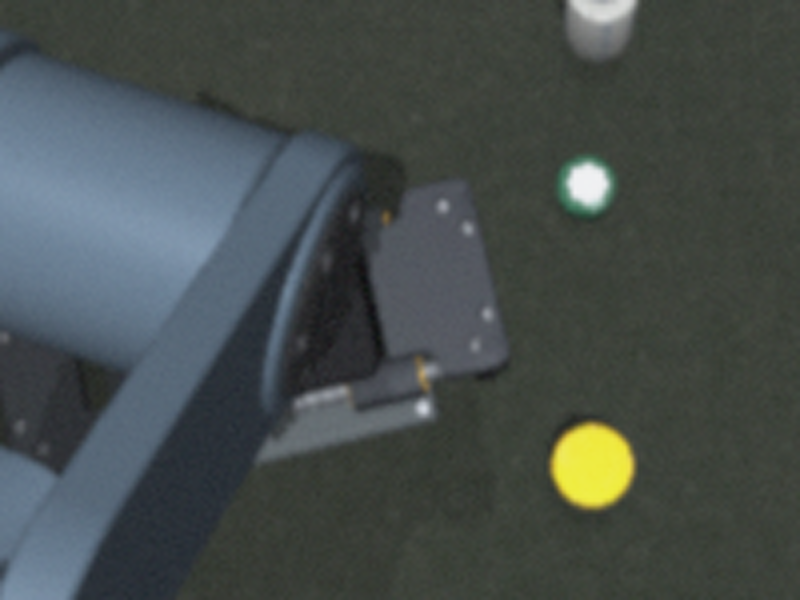

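The arm hides the tab. The gripper lies along the socket's axes, clear of the jar at (593,466) and the specimen at (587,186), so I'll descend and pinch.

Request:
{"op": "arm_command", "data": {"deltas": [0.2, 0, 0, 0.028, 0, 0.2, 0, 0, 0.027, 0, -0.5, 0, 0, 0, 0, -0.5, 0, 0, 0, 0, -0.5, 0, 0, 0, 0, -0.5, 0, 0, 0, 0], "newtons": 12}}

```text
time: 3.4
position: [0.5023, -0.0358, 0.0786]
tool_rot: [-0.135, 0.991, -0.001, 0.001]
ft_force: [-1.6, -4.4, 2.0]
grip_width: 0.024
grip_force: 2.0
```

Request:
{"op": "arm_command", "data": {"deltas": [-0.5, -0.0052, 0, -0.0086, 0, -0.5, -0.0064, 0, -0.0078, 0, -0.5, -0.0075, 0, -0.0067, 0, -0.5, -0.0084, 0, -0.0055, 0, -0.5, -0.0091, 0, -0.0042, 0, -0.5, -0.0097, 0, -0.0028, 0]}}

```text
time: 4.15
position: [0.547, -0.0234, 0.114]
tool_rot: [-0.135, 0.991, -0.001, 0.0]
ft_force: [-0.3, -4.1, -0.0]
grip_width: 0.0236
grip_force: 12.0
```

Request:
{"op": "arm_command", "data": {"deltas": [-0.5, -0.01, 0, -0.0013, 0, -0.5, -0.01, 0, 0.0002, 0, -0.5, -0.0099, 0, 0.0017, 0, -0.5, -0.0096, 0, 0.0031, 0, -0.5, -0.009, 0, 0.0045, 0, -0.5, 0, 0, 0, 0]}}

```text
time: 4.9
position: [0.5947, -0.0101, 0.1046]
tool_rot: [-0.135, 0.991, -0.001, 0.001]
ft_force: [1.0, -5.2, 0.8]
grip_width: 0.0237
grip_force: 12.0
```

Request:
{"op": "arm_command", "data": {"deltas": [0.7, 0, 0, 0, 0, 0.7, 0, 0, 0, 0, 0.7, 0, 0, 0, 0, 0.7, 0, 0, 0, 0, 0.7, 0, 0, -0.04, 0, 0.7, 0, 0, -0.05, 0, 0.7, 0, 0, -0.05, 0, 0.7, 0, 0, 0, 0]}}

```text
time: 5.9
position: [0.5957, -0.0103, 0.2498]
tool_rot: [-0.135, 0.991, -0.002, 0.005]
ft_force: [0.3, -0.3, 0.1]
grip_width: 0.0739
grip_force: 0.0
```

```bash
python3 - <<'E'
from h import *
p,d=snap('side','side2');a=cv2.resize(p[200:320,190:350,::-1],(800,600),interpolation=cv2.INTER_CUBIC);cv2.imwrite('pics/c2.png',a)
E
```

```text
(no output)
```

View pics/c2.png

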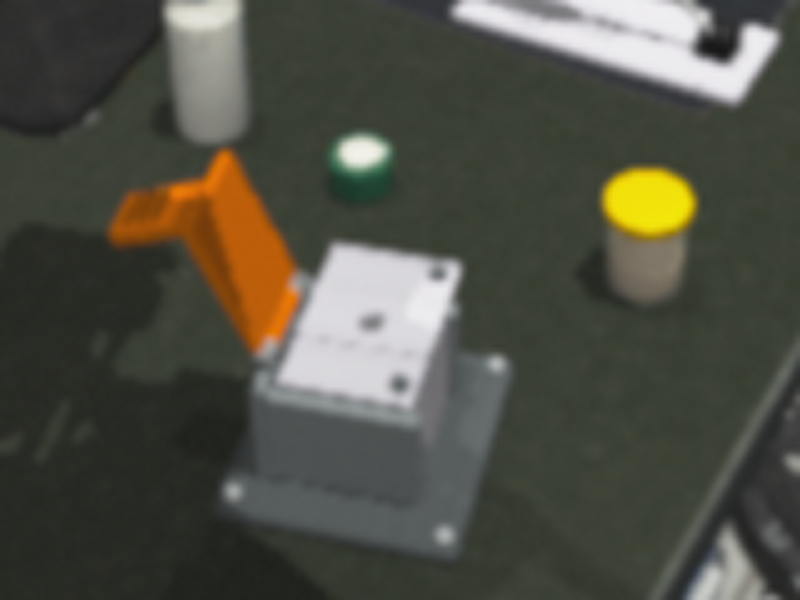

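The cover stands fully open at crop (230,250). The hole shows as a dark spot at crop (371,321), and the bystanders haven't moved. I'll locate the hole and move over the screwdriver.

Request:
{"op": "arm_command", "data": {"deltas": [0.7, 0, 0, 0, 0.125, 0.7, 0, 0, 0, 0.125, 0.7, 0, -0.045, 0, 0, 0.7, 0, -0.045, 0, 0, 0.7, 0, -0.045, 0, 0, 0.7, 0, -0.045, 0, 0, 0.7, 0, -0.045, 0, 0, 0.7, 0, -0.045, 0, 0, 0.7, 0.004, -0.044, 0, 0, 0.7, 0, 0, 0, 0]}}

```text
time: 7.2
position: [0.5937, -0.3268, 0.2421]
tool_rot: [-0.008, 1.0, 0.001, -0.002]
ft_force: [0.0, 0.1, -0.4]
grip_width: 0.074
grip_force: 0.0
```

```bash
python3 - <<'E'
from h import *
c=np.array([.5266,-.0299]);y=.27;ax=np.array([[np.cos(y),np.sin(y)],[-np.sin(y),np.cos(y)]])
w=ray('side',190+371.5/5-.5,200+321.5/5-.5,.06);print(w,ax@(w[:2]-c))
p,d=snap('top','top3');cv2.imwrite('pics/c3.png',np.hstack([cv2.resize(p[200:270,175:245,::-1],(400,400),interpolation=cv2.INTER_CUBIC),cv2.resize(p[150:270,300:420,::-1],(400,400),interpolation=cv2.INTER_CUBIC)]))
E
```

```text
[ 0.52861586 -0.04043552  0.06      ] [-0.00086732 -0.01069152]
```

View pics/c3.png

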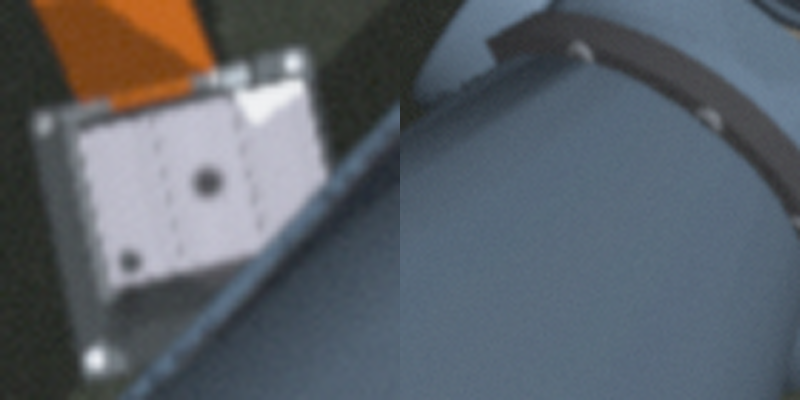

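Request:
{"op": "arm_command", "data": {"deltas": [0.3, -0.004, 0.003, 0.03, 0, 0.3, 0, 0, 0.04, 0, 0.3, 0, 0, 0.03, 0, 0.3, 0, 0, 0, 0]}}

```text
time: 7.75
position: [0.5969, -0.3172, 0.1411]
tool_rot: [-0.011, 1.0, 0.003, -0.004]
ft_force: [0.7, 0.4, -0.3]
grip_width: 0.0571
grip_force: 0.0
```

```bash
python3 - <<'E'
from h import *
c=np.array([.5266,-.0299]);y=.27;ax=np.array([[np.cos(y),np.sin(y)],[-np.sin(y),np.cos(y)]])
for n,f,(x0,x1,y0,y1) in(('top','top3',(205,217,226,238)),('side','side2',(258,272,257,271))):
    g=cv2.cvtColor(np.load(f'pics/{f}.npz')['p'],cv2.COLOR_RGB2GRAY)[y0:y1,x0:x1].astype(float)
    w=np.clip(np.median(g)-15-g,0,None);v,u=np.mgrid[y0:y1,x0:x1];U=(w*u).sum()/w.sum();V=(w*v).sum()/w.sum()
    r=ray(n,U,V,.06);print(n,U,V,g.min(),r,ax@(r[:2]-c))
print(status.get_obs()['position'])
p,d=snap('side','side4');a=cv2.resize(p[120:240,260:380,::-1],(600,600),interpolation=cv2.INTER_CUBIC);cv2.imwrite('pics/c4.png',a)
E
```

```text
top 210.9168975069252 231.4937673130194 83.0 [ 0.52925218 -0.04093334  0.06      ] [-0.00038684 -0.01134103]
side 263.9515418502203 264.0954478707783 130.0 [ 0.52793672 -0.03989776  0.06      ] [-0.00137843 -0.00999209]
[ 0.59693251 -0.31718664  0.14105981]
```

View pics/c4.png

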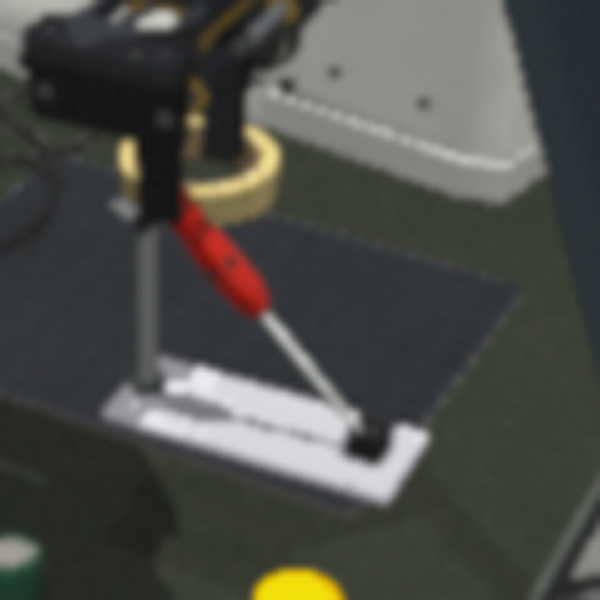

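The fingers are above the upper half of the handle at crop (200,210). The driver runs down to the pocket at (368,440).

Request:
{"op": "arm_command", "data": {"deltas": [0.3, 0, -0.006, 0, 0, 0.3, 0, 0, 0.025, 0, 0.3, 0, 0, 0.025, 0, 0.3, 0, 0, 0, 0, -0.8, 0, 0, 0, 0, -0.8, 0, 0, 0, 0, -0.8, 0, 0, 0, 0, -0.8, 0, 0, 0, 0, -0.8, 0, 0, 0, 0], "newtons": 6}}

```text
time: 8.93
position: [0.5985, -0.3243, 0.0948]
tool_rot: [-0.01, 1.0, 0.002, -0.001]
ft_force: [-0.3, 6.3, 2.5]
grip_width: 0.0197
grip_force: 6.6
```

Request:
{"op": "arm_command", "data": {"deltas": [-0.8, 0, 0, -0.015, 0, -0.8, 0, 0, -0.03, 0, -0.8, 0, 0, -0.04, 0, -0.8, 0, 0, -0.04, 0, -0.8, 0, 0, -0.02, 0, -0.8, 0, 0, 0, 0]}}

```text
time: 9.68
position: [0.6009, -0.3287, 0.2436]
tool_rot: [-0.01, 1.0, -0.003, 0.003]
ft_force: [0.4, -0.8, -1.5]
grip_width: 0.0195
grip_force: 6.0
```

```bash
python3 - <<'E'
from h import *
print(status.get_obs()['position'],status.get_obs()['ft_force'],status.get_obs()['moment'])
p,d=snap('side','side5');a=cv2.resize(p[100:220,260:380,::-1],(600,600),interpolation=cv2.INTER_CUBIC);cv2.imwrite('pics/c5.png',a)
E
```

```text
[ 0.60089755 -0.32865472  0.24357103] [ 0.35363474 -0.82260716 -1.49416798] [0.0437402  0.01531781 0.00142659]
```

View pics/c5.png

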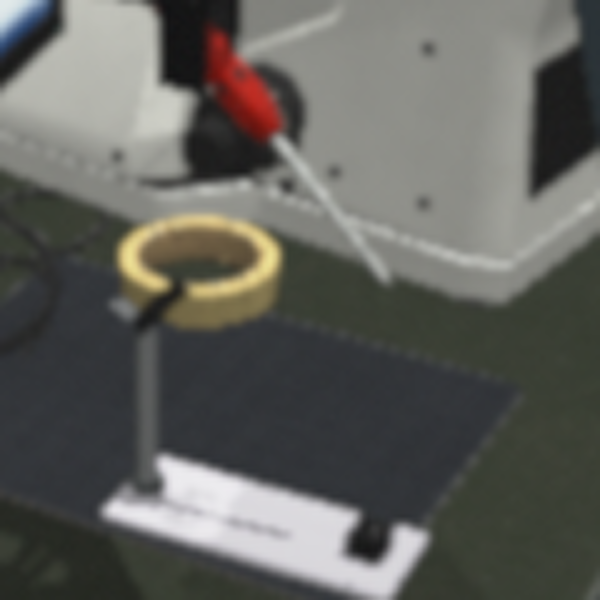

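The driver is held clear of the rest, still at about 45°, with its tip at crop (388,280). I'll loosen to 3 N so it can swing down.

Request:
{"op": "arm_command", "data": {"deltas": [-0.8, 0, 0, 0, 0, -0.8, 0, 0, 0, 0, -0.8, 0, 0, 0, 0, -0.8, 0, 0, 0, 0], "newtons": 3}}

```text
time: 10.22
position: [0.5993, -0.3268, 0.2394]
tool_rot: [-0.01, 1.0, 0.0, -0.0]
ft_force: [0.0, -0.2, -0.9]
grip_width: 0.0196
grip_force: 3.0
```

```bash
cat >> h.py <<'E'
def driver(n,f):
    """red handle: axis from 3D points near the grip; returns centroid, axis"""
    p,d=snap(n,f);W=cloud(n,d);h=cv2.cvtColor(p,cv2.COLOR_RGB2HSV);s=status.get_obs();g=np.array(s['position'])+[0,0,.019]
    m=((h[...,0]<6)|(h[...,0]>174))&(h[...,1]>150)&(h[...,2]>60)&(np.linalg.norm(W-g,axis=-1)<.09)
    q=W[m];q=q[np.linalg.norm(q-np.median(q,0),axis=1)<.06];c=q.mean(0);v=np.linalg.svd(q-c)[2][0];v*=np.sign(v[2])
    return g,c,v,len(q)
E
python3 - <<'E'
from h import *
np.set_printoptions(precision=4,suppress=True)
print(driver('side','side6'))
z=np.load('pics/side6.npz')['p']
cv2.imwrite('pics/c6.png',cv2.resize(z[80:200,240:400,::-1],(800,600),interpolation=cv2.INTER_CUBIC))
E
```

```text
(array([ 0.5993, -0.3268,  0.2586]), array([ 0.5776, -0.3217,  0.2416]), array([ 0.6265, -0.0138,  0.7793]), 172)
```

```bash
cat >> h.py <<'E'
def pitch(f,g,r,psi,lo,hi,bg='side0',n='side'):
    """blade angle from vertical by image difference along the predicted blade; r = grip-to-tip"""
    D=np.abs(np.load(f'pics/{f}.npz')['p'].astype(float)-np.load(f'pics/{bg}.npz')['p']).sum(2).astype(np.float32)
    D=np.minimum(cv2.GaussianBlur(D,(3,3),.7),150);best=[]
    for a in np.arange(lo,hi,.01):
        ax=np.array([np.sin(a)*np.cos(psi),np.sin(a)*np.sin(psi),np.cos(a)])
        s=np.linspace(r-80,r+12,93)/1000 if r>1 else np.linspace(r-.08,r+.012,93)
        uv=proj(n,g-s[:,None]*ax).astype(np.float32)
        v=cv2.remap(D,uv[:,0].reshape(1,-1),uv[:,1].reshape(1,-1),cv2.INTER_LINEAR)[0]
        best.append((v[:80].mean(),v[82:].mean(),a))
    return best
E
python3 - <<'E'
from h import *
g=np.array([.5993,-.3268,.2586])
for f,gg in(('side5',np.array([.6009,-.3287,.2626])),('side6',g)):
  for dy in(0,):
    b=pitch(f,gg,.138,-.02,.45,1.0);b.sort(reverse=True);print(f,[tuple(np.round(x,2)) for x in b[:6]])
    c=np.load(f'pics/{f}.npz')
E
```

```text
side5 [(np.float64(99.05), np.float64(23.13), np.float64(0.8)), (np.float64(97.29), np.float64(25.35), np.float64(0.79)), (np.float64(93.73), np.float64(18.03), np.float64(0.81)), (np.float64(90.22), np.float64(23.6), np.float64(0.78)), (np.float64(81.89), np.float64(12.18), np.float64(0.82)), (np.float64(78.8), np.float64(18.73), np.float64(0.77))]
side6 [(np.float64(107.62), np.float64(16.16), np.float64(0.8)), (np.float64(105.55), np.float64(16.31), np.float64(0.79)), (np.float64(102.95), np.float64(13.64), np.float64(0.81)), (np.float64(97.85), np.float64(14.98), np.float64(0.78)), (np.float64(91.18), np.float64(9.99), np.float64(0.82)), (np.float64(84.64), np.float64(11.69), np.float64(0.77))]
```

The driver is still at 45°. I'll lower its tip back into the pocket and use that as the pivot, swinging the handle upright about it under a light grip.

Request:
{"op": "arm_command", "data": {"deltas": [-0.8, 0, 0.002, 0.03, 0, -0.8, 0, 0, 0.04, 0, -0.8, 0, 0, 0.04, 0, -0.8, 0, 0, 0.02, 0, -0.8, 0, 0, 0.01, 0, -0.8, 0, 0, 0, 0, -0.8, 0, 0, 0, 0]}}

```text
time: 11.15
position: [0.5981, -0.3245, 0.0998]
tool_rot: [-0.01, 1.0, 0.0, -0.001]
ft_force: [-4.9, -0.8, -3.9]
grip_width: 0.0197
grip_force: 6.2
```

Request:
{"op": "arm_command", "data": {"deltas": [-0.8, 0, 0, 0, 0, -0.8, 0, 0, 0, 0]}}

```text
time: 11.4
position: [0.5982, -0.3245, 0.0998]
tool_rot: [-0.01, 1.0, 0.0, -0.001]
ft_force: [-4.2, -0.1, -1.2]
grip_width: 0.0196
grip_force: 6.3
```

```bash
python3 - <<'E'
from h import *
s=status.get_obs();g=s['position']+[0,0,.019]
snap('side','side7')
# empty-rest background: side2 doesn't show it; use side5 (driver lifted)
b=pitch('side7',g,.138,-.02,.5,1.0,bg='side5');b.sort(reverse=True);print([tuple(np.round(x,2)) for x in b[:5]]);print(s['moment'])
E
```

```text
[(np.float64(148.77), np.float64(6.99), np.float64(0.84)), (np.float64(148.5), np.float64(7.99), np.float64(0.83)), (np.float64(147.6), np.float64(5.56), np.float64(0.85)), (np.float64(146.4), np.float64(8.53), np.float64(0.82)), (np.float64(144.3), np.float64(4.0), np.float64(0.86))]
[-0.07717505  0.88655585  0.15884056]
```

Request:
{"op": "arm_command", "data": {"deltas": [-0.8, 0.005, 0, -0.002, 0, -0.8, 0.01, 0, -0.007, 0, -0.8, 0.011, 0, -0.007, 0, -0.8, 0, 0, 0, 0]}}

```text
time: 11.95
position: [0.5742, -0.3264, 0.1184]
tool_rot: [-0.01, 1.0, -0.001, 0.002]
ft_force: [2.1, -0.4, 2.7]
grip_width: 0.02
grip_force: 3.0
```

```bash
python3 - <<'E'
from h import *
s=status.get_obs();g=s['position']+[0,0,.019]
snap('side','side8')
b=pitch('side8',g,.138,-.02,.2,1.0,bg='side5');b.sort(reverse=True);print([tuple(np.round(x,2)) for x in b[:5]])
a=b[0][2];print('tip',g-.138*np.array([np.sin(a),0,np.cos(a)]))
E
```

```text
[(np.float64(146.08), np.float64(2.99), np.float64(0.61)), (np.float64(145.75), np.float64(2.34), np.float64(0.62)), (np.float64(145.47), np.float64(3.51), np.float64(0.6)), (np.float64(144.47), np.float64(1.73), np.float64(0.63)), (np.float64(142.03), np.float64(3.68), np.float64(0.59))]
tip [ 0.49510442 -0.32638942  0.02426442]
```

Request:
{"op": "arm_command", "data": {"deltas": [-0.8, 0.0117, 0, -0.0066, 0, -0.8, 0.0124, 0, -0.0055, 0, -0.8, 0.0129, 0, -0.0044, 0, -0.8, 0.0133, 0, -0.003, 0, -0.8, 0.0136, 0, -0.0018, 0, -0.8, 0.0138, 0, -0.0005, 0, -0.8, 0, 0, 0, 0, -0.8, 0, 0, 0, 0]}}

```text
time: 13.0
position: [0.4953, -0.3267, 0.1374]
tool_rot: [-0.01, 1.0, 0.0, -0.0]
ft_force: [-0.5, 0.2, 0.1]
grip_width: 0.02
grip_force: 3.0
```

```bash
python3 - <<'E'
from h import *
s=status.get_obs();g=s['position']+[0,0,.019]
print(driver('side','side9'))
b=pitch('side9',g,.138,-.02,-.5,.7,bg='side5');b.sort(reverse=True);print([tuple(np.round(x,2)) for x in b[:5]])
a=b[0][2];print('tip',g-.138*np.array([np.sin(a),0,np.cos(a)]))
E
```

```text
(array([ 0.49552422, -0.32668572,  0.15642439]), array([ 0.4943135 , -0.31903311,  0.12651266]), array([-0.23644956, -0.02346935,  0.97136028]), 33)
[(np.float64(126.52), np.float64(6.05), np.float64(-0.01)), (np.float64(124.97), np.float64(4.74), np.float64(0.0)), (np.float64(119.74), np.float64(6.7), np.float64(-0.02)), (np.float64(115.69), np.float64(3.71), np.float64(0.01)), (np.float64(105.96), np.float64(6.72), np.float64(-0.03))]
tip [ 0.4966411  -0.32669078  0.0184394 ]
```

The driver is now vertical. I'll firm the grip, lift, and carry it over to the hole.

Request:
{"op": "arm_command", "data": {"deltas": [-0.8, 0, 0, 0, 0, -0.8, 0, 0, -0.025, 0, -0.8, 0, 0, -0.03, 0, -0.8, 0, 0, -0.03, 0, -0.8, -0.0056, 0.0408, 0, 0, -0.8, -0.0056, 0.0408, 0, 0, -0.8, -0.0056, 0.0408, 0, 0, -0.8, -0.0056, 0.0408, 0, 0, -0.8, -0.0056, 0.0408, 0, 0, -0.8, -0.0056, 0.0408, 0, 0, -0.8, -0.0056, 0.0407, 0, 0, -0.8, 0, 0, 0, 0], "newtons": 25}}

```text
time: 14.55
position: [0.529, -0.0378, 0.2226]
tool_rot: [-0.012, 1.0, 0.0, -0.0]
ft_force: [-0.2, 0.0, -0.5]
grip_width: 0.0192
grip_force: 25.0
```

Request:
{"op": "arm_command", "data": {"deltas": [-0.8, 0, 0, 0, 0, -0.8, 0, 0, 0, 0]}}

```text
time: 14.8
position: [0.5292, -0.0417, 0.2227]
tool_rot: [-0.009, 1.0, -0.0, 0.0]
ft_force: [0.3, 1.3, -0.6]
grip_width: 0.0195
grip_force: 25.0
```

```bash
python3 - <<'E'
from h import *
s=status.get_obs();g=s['position']+[0,0,.019];print(g)
p,d=snap('side','side10');snap('top','top10')
b=pitch('side10',g,.138,-.02,-.3,.3,bg='side2');b.sort(reverse=True);print([tuple(np.round(x,2)) for x in b[:5]])
b=pitch('side10',g,.138,1.57,-.3,.3,bg='side2');b.sort(reverse=True);print([tuple(np.round(x,2)) for x in b[:5]])
t=proj('side',g-[0,0,.138])[0];h=proj('side',np.array([.529,-.0405,.06]))[0];print(t,h)
cv2.imwrite('pics/c10.png',cv2.resize(p[180:300,190:350,::-1],(800,600),interpolation=cv2.INTER_CUBIC))
E
```

```text
[ 0.52919846 -0.04173777  0.24168834]
[(np.float64(124.38), np.float64(40.06), np.float64(-0.01)), (np.float64(121.02), np.float64(33.02), np.float64(-0.02)), (np.float64(118.8), np.float64(47.05), np.float64(0.0)), (np.float64(110.26), np.float64(28.57), np.float64(-0.03)), (np.float64(108.12), np.float64(50.48), np.float64(0.01))]
[(np.float64(120.85), np.float64(45.22), np.float64(-0.01)), (np.float64(119.68), np.float64(41.96), np.float64(-0.02)), (np.float64(118.8), np.float64(47.05), np.float64(0.0)), (np.float64(114.56), np.float64(44.17), np.float64(0.01)), (np.float64(114.28), np.float64(39.39), np.float64(-0.03))]
[262.9893307  247.18534655] [263.65110441 263.71059719]
```

View pics/c10.png

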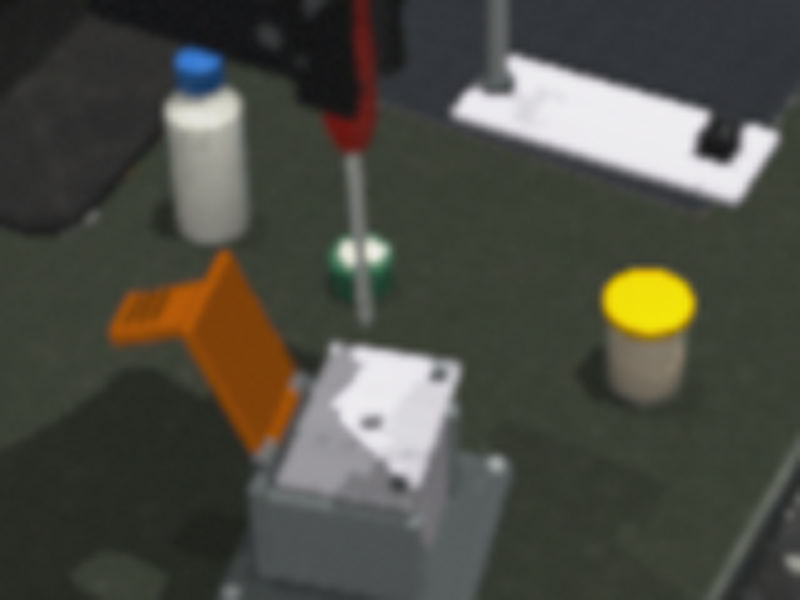

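The tip is at crop (365,322) and the hole is just below at (371,421). All bystanders are in place. I'll lower it.

Request:
{"op": "arm_command", "data": {"deltas": [-0.8, 0, 0.001, 0.015, 0, -0.8, 0, 0, 0.015, 0, -0.8, 0, 0, 0.008, 0, -0.8, 0, 0, 0.005, 0, -0.8, 0, 0, 0.005, 0, -0.8, 0, 0, 0.005, 0, -0.8, 0, 0, 0, 0]}}

```text
time: 15.78
position: [0.5289, -0.0396, 0.1695]
tool_rot: [-0.01, 1.0, 0.0, -0.0]
ft_force: [-0.3, -0.7, -1.0]
grip_width: 0.0194
grip_force: 25.0
```

Request:
{"op": "arm_command", "data": {"deltas": [-0.8, 0, 0, 0.004, 0, -0.8, 0, 0, 0.004, 0, -0.8, 0, 0, 0.004, 0, -0.8, 0, 0, 0, 0]}}

```text
time: 16.27
position: [0.5287, -0.0396, 0.1574]
tool_rot: [-0.01, 1.0, 0.0, -0.0]
ft_force: [-0.3, -0.4, -0.7]
grip_width: 0.0191
grip_force: 25.0
```

Request:
{"op": "arm_command", "data": {"deltas": [-0.8, 0, 0, 0.005, 0, -0.8, 0, 0, 0.005, 0, -0.8, 0, 0, 0.005, 0, -0.8, 0, 0, 0.005, 0, -0.8, 0, 0, 0, 0]}}

```text
time: 16.9
position: [0.5286, -0.0396, 0.1372]
tool_rot: [-0.01, 1.0, 0.0, -0.001]
ft_force: [0.3, -0.4, -0.0]
grip_width: 0.0192
grip_force: 25.0
```

Request:
{"op": "arm_command", "data": {"deltas": [-0.8, 0, 0, 0.003, 0, -0.8, 0, 0, 0.003, 0, -0.8, 0, 0, 0.002, 0, -0.8, 0, 0, 0, 0]}}

```text
time: 17.4
position: [0.5289, -0.0397, 0.1296]
tool_rot: [-0.01, 1.0, 0.0, -0.0]
ft_force: [-0.4, 0.1, -0.8]
grip_width: 0.0195
grip_force: 25.0
```

Request:
{"op": "arm_command", "data": {"deltas": [-0.8, 0, 0, 0.002, 0, -0.8, 0, 0, 0.002, 0, -0.8, 0, 0, 0, 0]}}

```text
time: 17.77
position: [0.5289, -0.0396, 0.1256]
tool_rot: [-0.01, 1.0, 0.0, -0.0]
ft_force: [-0.0, 0.8, -1.0]
grip_width: 0.0192
grip_force: 25.0
```

Request:
{"op": "arm_command", "data": {"deltas": [-0.8, 0, 0, 0.002, 0, -0.8, 0, 0, 0.002, 0, -0.8, 0, 0, 0, 0]}}

```text
time: 18.15
position: [0.5296, -0.0398, 0.1231]
tool_rot: [-0.01, 1.0, -0.0, 0.001]
ft_force: [-0.2, 1.4, 9.5]
grip_width: 0.0191
grip_force: 25.0
```

It touched bottom (9.5 N) at the expected height. I'll ease off, open and withdraw.

Request:
{"op": "arm_command", "data": {"deltas": [-0.8, 0, 0, -0.001, 0, -0.3, 0, 0, 0, 0, 0.1, 0, 0, 0, 0, 0.3, 0, 0, 0, 0, 0.3, 0, 0, 0, 0, 0.3, 0, 0, -0.02, 0, 0.3, 0, 0, -0.04, 0, 0.3, 0, 0, -0.05, 0, 0.3, 0, 0, -0.05, 0, 0.3, 0, 0, 0, 0]}}

```text
time: 19.4
position: [0.5317, -0.0404, 0.2871]
tool_rot: [-0.01, 1.0, -0.001, 0.005]
ft_force: [-0.5, 0.2, 0.0]
grip_width: 0.0562
grip_force: 0.0
```

```bash
python3 - <<'E'
from h import *
p,d=snap('side','side11');W=cloud('side',d);h=cv2.cvtColor(p,cv2.COLOR_RGB2HSV)
m=((h[...,0]<6)|(h[...,0]>174))&(h[...,1]>150)&(h[...,2]>60)&(np.abs(W[...,0]-.53)<.06)&(np.abs(W[...,1]+.04)<.06)
q=W[m];c=q.mean(0);print(len(q),c,q.min(0),q.max(0),np.linalg.svd(q-c)[2][0])
m=(h[...,0]>8)&(h[...,0]<20)&(h[...,1]>150)&(h[...,2]>60)&(np.abs(W[...,0]-.58)<.08)&(np.abs(W[...,1]+.03)<.06);print('cover',W[m].min(0),W[m].max(0))
E
```

```text
320 [ 0.52941535 -0.03397417  0.14986985] [ 0.52180144 -0.04541349  0.10471118] [ 0.53934114 -0.02821162  0.18391046] [-0.05603011  0.02857778 -0.99802001]
cover [ 5.52826239e-01 -8.70116418e-02 -4.91230456e-04] [0.65848694 0.00902592 0.12916515]
```

```bash
python3 -c "
from rig import order;print(order.hand_in())"
```

```text
the job is handed in; nothing more can be done
None
```

The cover is flipped fully back and staying open, and the screwdriver stands released and near upright (about 0.06 rad off vertical) with its tip on the bottom of the hole; the job is handed in at about 19.5 s, and the jar, specimen and bottle were still in place in the last picture I viewed.

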